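# Turn the paper tubs up on the filling tray and release the station

### The arm

A 6-joint arm with a two-finger parallel gripper is mounted at the origin on the work surface. World frame = base frame: x ahead of the robot, y to its left, z up, the work surface at z = 0. Lengths are in m, angles in rad, forces in N, time in s.
With the tool pointing down it reaches from about 0.425 to 0.925 m from the base axis. Payload 12.5 kg.
Tool frame: the origin (TCP) lies midway between the tips of the shut fingers; the grasp point (between the pads) lies 19 mm behind it; z points along the fingers, y is the direction in which the jaws open and shut (so a half turn about z gives the same grasp; the last joint's range is limited). The gripper opens to 85 mm and grips with 20 to 120 N. Pads are 22 mm wide; open, the fingers measure 114 mm over their backs; the gripper's body (76 mm by 85 mm) begins 54 mm behind the grasp point. The pads swing forward as they close: fully open they stand 13 mm farther back than shut.
Start: joints at [-1.317, 0.491, 1.559, -0, 1.092, -0.106], TCP at [0.22, -0.585, 0.231] pointing down, gripper open.
Joint ranges: [-3.1, 3.1], [-0.84, 2.19], [0.05, 2.79], [-1.13, 4.28], [0.06, 2.93], [-2.69, 2.69]. Speed limits (rad/s): [2.22, 2.22, 2.79, 3.14, 3.14, 3.14].

### API

Orientations are given as a rotation vector (axis times angle).
In Python, from bench import manip, effector, solver, viewer, ticket, read_time_s, read_joint_positions, read_dq, read_tau, read_tcp_pos, read_tcp_rot, read_wrist_force, read_ft_torque, read_finger_gap gives the robot as it stands. Calls block until the motion is done:
- manip.move_ptp(position, orientation): joint-space move of the TCP to a pose.
- manip.servo_line(position, attitude=None, v=0.15, until_force=None): straight line of the TCP; attitude=None keeps the orientation; v is the mean speed in m/s. With until_force (N) it stops when the force on the tool has changed by that much, and returns True; else False.
- manip.movej(angles): joint-space move.
- effector.let_go() and effector.clamp(strength=None): open the fingers fully, or close them until they stop; strength is the grip in N (None keeps the last).
- manip.hold(seconds).
- solver.ik(position, orientation): joint angles nearest the present ones, or None.
- viewer.camera(name): name is "side" or "top"; returns a dict with "frame" (480x640x3 uint8, blue, green, red), "depth" (480x640 float32, m along the optical axis (not along the pixel's ray), 0 where there is no reading), "fov_y" (degrees; the focal length in pixels is half the picture's height over the tangent of half this angle, whatever the lens; pixels are square), "cx", "cy" (the principal point, pixels), "cam_to_world" (4x4, takes a point from camera to world coordinates). Camera axes: x right, y down, z forward; pixel columns grow to the right and rows downward; lengths in m; the calibration is good to about 2 mm. A picture is of the moment at which its call begins.
A pose or a line that the arm cannot do raises manip.IKError and nothing moves.
- ticket.job_done(): hands the job in, once; it reports no verdict.
Readings, each from a call of its own:
- read_time_s(): time.
- read_joint_positions(): joint angles.
- read_dq(): joint speeds.
- read_tau(): joint torques, N m.
- read_tcp_pos(): TCP position.
- read_tcp_rot(): TCP orientation.
- read_wrist_force(): force on the tool from outside, world axes, zero at the start.
- read_ft_torque(): the same for the moment, N m.
- read_finger_gap(): finger opening in m.
Only numpy, scipy, OpenCV 4.12 (cv2) and the standard library are available. Lean on these libraries where they do the work, as an engineer would, in place of code of your own. Each camera call takes 0.05 s, during which the arm holds its last target.

### The job

First stop the belt, before touching any tub: turn the black speed dial on the grey box anticlockwise to its end stop. Then turn every blue paper tub from mouth-down to mouth-up and stand it in the pink tray, flat on the tray's floor. When they all stand there, push the red knob on the yellow box fully down and, keeping it down, turn it clockwise to its end stop, then let go; leave the dial at its stop and the other things on the bench where they are.

Things in the scene. Friction and masses are not known exactly. Their poses are not given: they have to be found in the camera images.
- tub0: open round paper tub, pale blue outside with a darker blue band near the base, white inside, brown base; 62 mm outside diameter, 75 mm tall, 3 mm wall, 50 g. Origin: middle of the tub, on its axis, 37.5 mm from base and mouth; z runs from the base to the mouth (z down = mouth-down). Starts mouth-down on the green belt; two or three of the four tubs are present
- tub1: open round paper tub, pale blue outside with a darker blue band near the base, white inside, brown base; 62 mm outside diameter, 75 mm tall, 3 mm wall, 50 g. Origin: middle of the tub, on its axis, 37.5 mm from base and mouth; z runs from the base to the mouth (z down = mouth-down). Starts mouth-down on the green belt; two or three of the four tubs are present
- tub2: open round paper tub, pale blue outside with a darker blue band near the base, white inside, brown base; 62 mm outside diameter, 75 mm tall, 3 mm wall, 50 g. Origin: middle of the tub, on its axis, 37.5 mm from base and mouth; z runs from the base to the mouth (z down = mouth-down). Starts mouth-down on the green belt; two or three of the four tubs are present
- tub3: open round paper tub, pale blue outside with a darker blue band near the base, white inside, brown base; 62 mm outside diameter, 75 mm tall, 3 mm wall, 50 g. Origin: middle of the tub, on its axis, 37.5 mm from base and mouth; z runs from the base to the mouth (z down = mouth-down). Starts mouth-down on the green belt; two or three of the four tubs are present
- tray: pink shallow tray, fixed, 170 x 350 mm outside, walls 5 mm thick and 18 mm high, floor 5 mm thick (its top 5 mm above the bench). Origin: centre of the underside; x along the short side, y along the long side, z up. Room for three tubs in a row along y, 105 mm apart
- dial (a joint): angle of the black speed dial (rad): 0 at its anticlockwise end stop (belt stopped), grows clockwise seen from above, to 2.8; starts between 1.0 and 2.5
- dial_grip (a point): where to grip the black dial: on its vertical axis, 31 mm above the dial's foot and 82 mm above the bench, 7 mm below the top of its bar. The upright bar grip is 42 mm long (along this point's x), 14 mm wide (along y), 32 mm high. It stands on a grey box 90 x 90 x 45 mm
- release_press (a joint): how far the red knob is pressed down (m): 0 up, 0.008 fully down; sprung, about 3 N to start and 7 N fully down; springs back up when let go
- release_turn (a joint): angle of the red knob (rad): 0 at the start, grows clockwise seen from above, end stop at 1.4; stays where it is left
- release_grip (a point): where to grip the red knob: on its vertical axis, 92 mm above the bench when up, 7 mm below the top of its bar. The upright bar grip is 44 mm long (along this point's x), 14 mm wide (along y), 32 mm high, on a disc 48 mm across. It stands on a yellow box 90 x 90 x 45 mm
- lid: bystander: loose flat blue lid, 72 mm across, 8 mm thick, lying among the tubs; origin at the centre of its underside
- lidstack: bystander: stack of blue and white lids, 72 mm across, 62 mm high; origin at the centre of its underside
- tape: bystander: roll of brown tape, 100 mm across, 24 mm high; origin at the centre of its underside
- spray: bystander: white bottle with blue cap, 60 mm across, 170 mm high; origin at the centre of its underside
- brush: bystander: hand brush with wooden handle, 200 mm long, lying near the robot; origin at the middle of its underside
- dispenser: bystander: black tape dispenser 130 x 50 x 75 mm with an orange roll; origin at the centre of its underside

How it is judged:
By the outcome, as a careful person would: the job done as asked, in the order asked, and still so for the second after the job is handed in, with the robot touching nothing.
Of tub0, tub1, tub2, tub3 only 2 to 3 are there at a start; the rules pass over those that are not, and their reading is None.
At some moment in a run one of tub0, tub1, tub2, tub3 may be knocked a few centimetres aside while the robot is not near it.
It also fails if it takes over 210 s, if anything falls off the work surface, if the arm or the gripper's body presses on something with over 40 N, if the wrist force passes 120 N, or if a joint passes its speed limit or range.

## Working session

There is one attempt and no reset: what is moved stays moved. The work goes in short steps, each a Python script; the robot and the scene stay as the last script left them, time stands still between calls to the robot, and variables do not carry over. Pictures are saved under pics/ and viewed, and the job is handed in when it is done.

```bash
ls; mkdir -p pics
python3 - <<'E'
from bench import *
import cv2,numpy as np
for n in ("side","top"):
    c=viewer.camera(n); cv2.imwrite(f"pics/{n}0.png",c["frame"]); print(n,c["fov_y"],c["cx"],c["cy"]); print(np.round(c["cam_to_world"],4))
    np.savez(f"{n}0.npz",**c)
print(read_time_s(),read_tcp_pos(),read_tcp_rot(),read_finger_gap())
E
```

```text
pics
side 51.811113106759215 320.70075982840865 239.23285218378302
[[-6.982e-01 -5.306e-01  4.807e-01  7.000e-04]
 [-7.156e-01  4.977e-01 -4.901e-01  4.917e-01]
 [ 2.080e-02 -6.862e-01 -7.272e-01  9.067e-01]
 [ 0.000e+00  0.000e+00  0.000e+00  1.000e+00]]
top 54.018393281825595 318.0741071264342 240.4262423679854
[[ 0.0192 -0.9859  0.1662  0.4007]
 [-0.9995 -0.0149  0.0275 -0.0493]
 [-0.0247 -0.1667 -0.9857  0.9556]
 [ 0.      0.      0.      1.    ]]
0.1 [ 0.22000784 -0.58478461  0.23076689] [-3.08990928e+00 -5.61937091e-01  9.86457012e-05] 0.08538811007687233
```

View pics/side0.png

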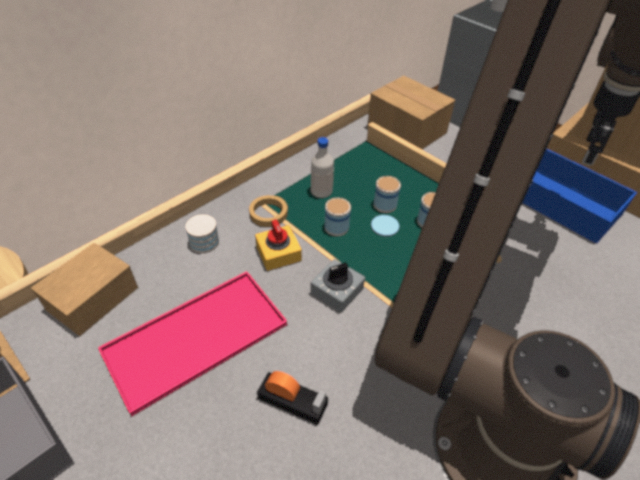

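View pics/top0.png

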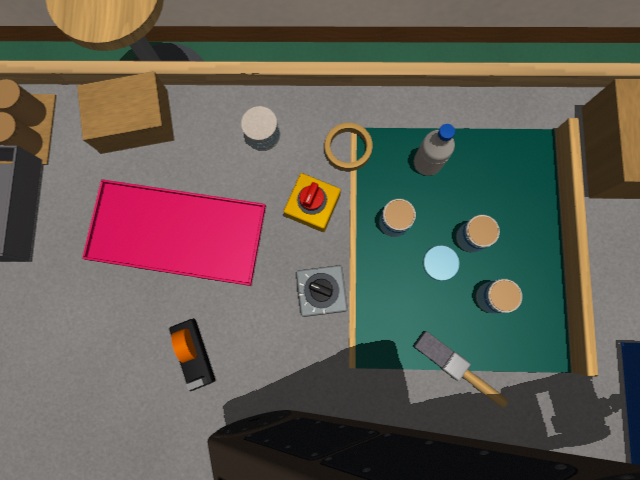

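Three tubs are present (top view: about (398,215), (481,233) and (504,296)). The lid is at (441,263), the dial at (321,290), the knob at (312,197), and the tray on the left. Next I'll measure these in world coordinates.

```bash
cat > h.py <<'E'
from bench import *
import cv2,numpy as np
def cloud(c):
    f=240/np.tan(np.radians(c["fov_y"])/2); d=np.asarray(c["depth"],float)
    v,u=np.mgrid[0:480,0:640]
    P=np.stack([(u-c["cx"])*d/f,(v-c["cy"])*d/f,d],-1)
    T=np.asarray(c["cam_to_world"]); W=P@T[:3,:3].T+T[:3,3]; W[d<=0]=np.nan
    return W
def tubs(c,zr=(0.06,0.1),show=False):
    W=cloud(c);h=cv2.cvtColor(c["frame"],cv2.COLOR_BGR2HSV)
    m=((h[...,0]>5)&(h[...,0]<25)&(h[...,1]>60)&(W[...,2]>zr[0])&(W[...,2]<zr[1])).astype(np.uint8)
    m=cv2.morphologyEx(m,cv2.MORPH_OPEN,np.ones((3,3)))
    n,l,s,ce=cv2.connectedComponentsWithStats(m); out=[]
    for i in range(1,n):
        if s[i,4]<300: continue
        p=W[l==i]; (x,y),r=cv2.minEnclosingCircle(p[:,:2].astype(np.float32))
        out.append((x,y,np.median(p[:,2]),r,*ce[i],s[i,4]))
    return out
def bar(c,u,v,z0,r=25):
    W=cloud(c); p=W[v-r:v+r,u-r:u+r].reshape(-1,3); p=p[(p[:,2]>z0)]
    (cx,cy),(w,h),a=cv2.minAreaRect(p[:,:2].astype(np.float32)*1000)
    if w<h: a+=90
    return cx/1000,cy/1000,w,h,a,np.percentile(p[:,2],[5,50,95])
E
python3 - <<'E'
from h import *
np.set_printoptions(precision=4,suppress=True)
c=dict(np.load("top0.npz")); W=cloud(c)
for t in tubs(c): print(np.array(t))
print("belt",W[300:340:10,400],"bench",W[400,100])
print("dial",bar(c,321,290,0.075)); print("knob",bar(c,312,197,0.085))
h=cv2.cvtColor(c["frame"],cv2.COLOR_BGR2HSV)
m=((h[...,0]>160)&(h[...,1]>150)); m[:, 275:]=0
p=W[m]; print("tray",cv2.minAreaRect(p[:,:2].astype(np.float32)*1000),np.percentile(p[:,2],[2,50,98]))
q=p[p[:,2]>0.014]; print("rim",cv2.minAreaRect(q[:,:2].astype(np.float32)*1000))
c2=viewer.camera("top"); print(read_time_s())
for t in tubs(c2): print(np.array(t))
for n,b in (("lid",(441,263)),("lidstack",(259,123)),("tape",(330,147)),("spray",(446,132)),("disp",(192,355)),("brush",(435,348)),("wallR",(585,240)),("wallL",(353,300)),("boxR",(615,140)),("box",(125,110))): print(n,W[b[1],b[0]])
cv2.imwrite("pics/crop.png",cv2.resize(c["frame"][160:330,270:540],None,fx=2.9,fy=2.9,interpolation=cv2.INTER_CUBIC))
E
```

```text
[   0.8181    0.3802    0.0791    0.0988  120.5655  107.1128 4822.    ]
[   0.7958    0.5939    0.0935    0.0706   12.1368  112.2404 1564.    ]
[   0.7584   -0.6087    0.0808    0.1046  609.8285  143.7591 1324.    ]
[  0.6028  -0.1784   0.0747   0.0287 398.9095 213.9371 652.    ]
[  0.5735  -0.3353   0.0747   0.0285 482.7507 230.1225 694.    ]
[  0.4518  -0.3714   0.0748   0.0285 505.0491 295.2533 754.    ]
[  0.348    0.2267   0.0704   0.0274 181.2494 345.791  421.    ]
belt [[ 0.443  -0.1893  0.0011]
 [ 0.4232 -0.1896 -0.0025]
 [ 0.4034 -0.1893 -0.0017]
 [ 0.3838 -0.1892 -0.0023]] bench [ 0.2363  0.4017 -0.0021]
dial (0.4570766906738281, -0.03253330612182617, 41.31458282470703, 14.134883880615234, 68.82738494873047, array([0.0842, 0.0878, 0.0907]))
knob (0.6360199584960937, -0.010287981033325195, 14.157591819763184, 43.39461898803711, 158.07618713378906, array([0.0885, 0.0975, 0.1004]))
tray ((575.570556640625, 276.46685791015625), (357.31640625, 168.83645629882812), 81.87026977539062) [nan nan nan]
rim ((574.8699951171875, 272.27935791015625), (350.6452941894531, 170.24293518066406), 82.04547119140625)
0.15
[   0.818     0.38      0.0791    0.0988  120.4854  107.1019 4817.    ]
[   0.7954    0.596     0.0935    0.0713   12.256   112.2871 1578.    ]
[   0.7587   -0.6083    0.0804    0.1048  609.9057  144.5048 1347.    ]
[  0.6028  -0.1783   0.0749   0.0286 398.997  213.93   671.    ]
[  0.5742  -0.3356   0.0747   0.0289 482.7374 230.1255 693.    ]
[  0.4517  -0.3718   0.0747   0.0287 505.0214 295.234  748.    ]
[  0.3484   0.2272   0.0709   0.0269 181.0957 345.5894 397.    ]
lid [ 0.5181 -0.2712  0.0078]
lidstack [0.7903 0.0997 0.0605]
tape [ 0.7561 -0.0443  0.0205]
spray [ 0.729  -0.2476  0.1696]
disp [0.3315 0.2064 0.0614]
brush [ 0.3512 -0.2534  0.0176]
wallR [ 0.5601 -0.5323  0.0602]
wallL [ 0.4414 -0.0953 -0.0016]
boxR [ 0.7442 -0.5795  0.1018]
box [0.8063 0.3658 0.0818]
```

View pics/crop.png

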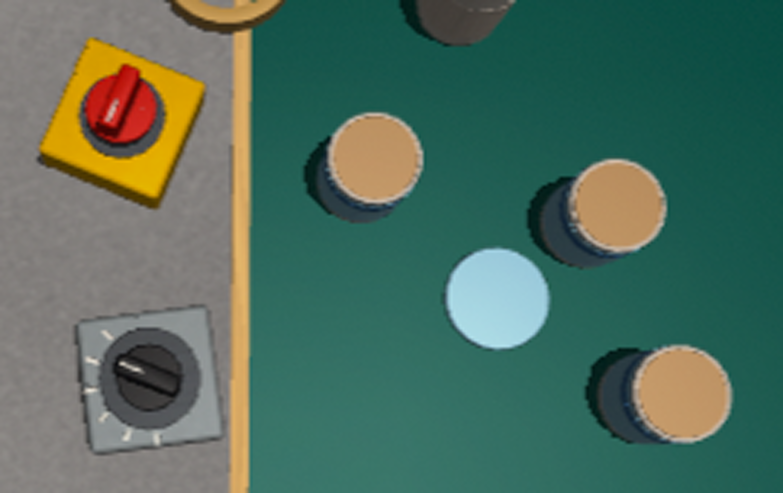

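```bash
cat >> h.py <<'E'
from scipy.spatial.transform import Rotation as Rn
def ori(az,tilt,s=1):
    """az deg heading of tilt, tilt deg from straight down; jaw axis horizontal, perpendicular to az"""
    a,t=np.radians([az,tilt]); d=np.array([np.sin(t)*np.cos(a),np.sin(t)*np.sin(a),-np.cos(t)])
    y=s*np.array([-np.sin(a),np.cos(a),0]); x=np.cross(y,d)
    return Rn.from_matrix(np.column_stack([x,y,d])).as_rotvec(), d
OFF=0.026
def pose(g,az,tilt,s=1,off=None):
    r,d=ori(az,tilt,s); return np.asarray(g)+(OFF if off is None else off)*d, r
E
python3 - <<'E'
from h import *
np.set_printoptions(precision=2,suppress=True)
print("dial")
# jaw axis dir = bar dir-90 ; az = bar direction
for s in (1,-1): print(s,solver.ik(*pose([.457,-.0325,.082],68.8,0,s,.019)))
print("knob")
for s in (1,-1): print(s,solver.ik(*pose([.636,-.010,.092],158,0,s,.019)))
for name,g,azs in (("t0",(.603,-.178,.045),range(-90,91,30)),("t1",(.574,-.335,.045),range(-90,91,30)),("t2",(.452,-.371,.045),range(-120,91,30)),("lay",(.44,-.22,.031),range(0,360,30)),("lay2",(.64,-.36,.031),range(0,360,30)),("tray0",(.575-.0,.272,.043),range(-60,121,30)),("trayR",(.56,.376,.043),range(-60,121,30)),("trayL",(.59,.168,.043),range(-60,121,30))):
  for az in azs:
    for s in (1,-1):
      q=solver.ik(*pose(g,az,45,s)); qu=solver.ik(*pose(np.add(g,(0,0,.15)),az,45,s))
      if q is not None: print(name,az,s,np.asarray(q),"up" if qu is not None else "-")
E
```

```text
dial
1 None
-1 [-0.22  0.53  2.12 -0.    0.49  0.15]
knob
1 [-0.12  0.69  1.67 -0.    0.78  1.84]
-1 [-0.12  0.69  1.67 -0.    0.78 -1.31]
t0 -30 1 [-0.35  0.77  2.12  3.38  0.55  1.49] up
t0 -30 -1 [-0.35  0.77  2.12  3.38  0.55 -1.65] up
t0 0 1 [-0.52  0.78  2.12  2.44  0.58  1.8 ] up
t0 0 -1 [-0.52  0.78  2.12  2.44  0.58 -1.34] up
t0 30 1 [-0.64  0.8   1.98  1.59  0.7   2.1 ] up
t0 30 -1 [-0.64  0.8   1.98  1.59  0.7  -1.04] up
t0 60 1 [-0.66  0.85  1.77  1.02  0.97  2.21] up
t0 60 -1 [-0.66  0.85  1.77  1.02  0.97 -0.93] up
t0 90 1 [-0.61  0.92  1.55  0.65  1.27  2.14] up
t0 90 -1 [-0.61  0.92  1.55  0.65  1.27 -1.  ] up
t1 -60 1 [-0.5   0.8   1.98  4.01  0.5   1.18] -
t1 -60 -1 [-0.5   0.8   1.98  4.01  0.5  -1.96] -
t1 -30 1 [-0.66  0.78  2.05  2.93  0.48  1.66] up
t1 -30 -1 [-0.66  0.78  2.05  2.93  0.48 -1.48] up
t1 0 1 [-0.81  0.8   1.98  1.95  0.58  2.06] up
t1 0 -1 [-0.81  0.8   1.98  1.95  0.58 -1.08] up
t1 30 1 [-0.87  0.84  1.8   1.25  0.83  2.27] up
t1 30 -1 [-0.87  0.84  1.8   1.25  0.83 -0.87] up
t1 60 1 [-0.86  0.91  1.57  0.82  1.15  2.26] up
t1 60 -1 [-0.86  0.91
[... 4000 characters left out ...]
0.25 0.84 1.8  1.31 0.79 2.28] up
trayR 90 -1 [ 0.25  0.84  1.8   1.31  0.79 -0.86] up
trayR 120 1 [0.26 0.91 1.58 0.87 1.11 2.29] up
trayR 120 -1 [ 0.26  0.91  1.58  0.87  1.11 -0.85] up
trayL 0 1 [0.23 0.77 2.15 3.44 0.58 1.48] up
trayL 0 -1 [ 0.23  0.77  2.15  3.44  0.58 -1.66] up
trayL 30 1 [0.05 0.77 2.16 2.54 0.61 1.74] up
trayL 30 -1 [ 0.05  0.77  2.16  2.54  0.61 -1.4 ] up
trayL 60 1 [-0.08  0.79  2.03  1.68  0.7   2.03] up
trayL 60 -1 [-0.08  0.79  2.03  1.68  0.7  -1.11] up
trayL 90 1 [-0.1   0.84  1.83  1.07  0.93  2.18] up
trayL 90 -1 [-0.1   0.84  1.83  1.07  0.93 -0.97] up
trayL 120 1 [-0.06  0.9   1.61  0.68  1.22  2.13] up
trayL 120 -1 [-0.06  0.9   1.61  0.68  1.22 -1.02] up
```

```bash
cat > dial.py <<'E'
from h import *
np.set_printoptions(precision=3,suppress=True)
p,r=pose([.457,-.0325,.082],68.8,0,-1,.019)
up=p+[0,0,.12]
manip.move_ptp(up,r); manip.servo_line(p,v=.15,until_force=15)
print(read_tcp_pos(),p,read_wrist_force())
effector.clamp(40); print("gap",read_finger_gap(),read_joint_positions(),read_time_s())
q=np.array(read_joint_positions()); t0=read_ft_torque(); print(t0)
q6=q[5]
for k in range(26):
    q[5]-=.1; manip.movej(q); dt=(np.array(read_ft_torque())-t0)[2]
    act=read_joint_positions()[5]; print(k,round(q[5],2),round(act,3),round(dt,3),np.array(read_wrist_force()))
    if abs(dt)>0.5 and k>3 or q[5]<-2.55: break
print(read_time_s())
E
python3 dial.py
```

```text
[ 0.457 -0.033  0.063] [ 0.457 -0.033  0.063] [-0.473  0.324  0.658]
gap 0.013175335298244752 [-0.216  0.534  2.118 -0.     0.486  0.155] 3.9083
[-0.433 -0.488  0.042]
0 0.05 0.057 0.018 [ 1.364 -1.39   1.379]
1 -0.05 -0.041 -0.032 [ 1.774 -1.339  1.696]
2 -0.15 -0.14 0.007 [ 0.822 -1.772  3.333]
3 -0.25 -0.24 -0.008 [ 2.34  -2.609  2.027]
4 -0.35 -0.34 -0.009 [ 1.256 -3.868  2.557]
5 -0.45 -0.439 -0.026 [ 0.553 -4.12   2.238]
6 -0.55 -0.539 0.026 [-0.172 -4.525  2.856]
7 -0.65 -0.639 0.001 [ 0.29  -5.815  1.682]
8 -0.75 -0.74 0.01 [ 0.299 -5.208  3.751]
9 -0.85 -0.841 -0.009 [-0.079 -4.823  3.489]
10 -0.95 -0.941 -0.068 [-0.253 -5.219  4.104]
11 -1.05 -1.041 0.033 [ 0.611 -4.99   2.358]
12 -1.15 -1.141 -0.014 [-0.864 -5.287  2.745]
13 -1.25 -1.241 0.012 [-0.74  -5.987  3.094]
14 -1.35 -1.341 0.03 [-0.506 -4.913  3.069]
15 -1.45 -1.441 0.033 [-0.415 -5.818  3.439]
16 -1.55 -1.541 0.02 [-0.253 -4.969  2.175]
17 -1.65 -1.641 0.042 [ 0.121 -6.282  1.777]
18 -1.75 -1.741 0.005 [-0.066 -5.772  1.994]
19 -1.85 -1.841 -0.038 [-1.062 -6.458  1.63 ]
20 -1.95 -1.94 -0.579 [ 0.411 -6.703  2.122]
9.1583
```

Run:
```python
from h import *
np.set_printoptions(precision=4,suppress=True)
effector.let_go(); p=np.array(read_tcp_pos()); manip.servo_line(p+[0,0,.15],v=.2)
q=np.array(read_joint_positions()); q[0]+=.9; q[5]=0; manip.movej(q)
c=viewer.camera("top"); cv2.imwrite("pics/top1.png",c["frame"])
print("dial",bar(c,321,290,0.075))
for t in tubs(c): print(np.array(t))
print(read_time_s()); c=viewer.camera("top")
for t in tubs(c): print(np.array(t))
```

```text
dial (0.4568100280761719, -0.032370635986328125, 41.16068649291992, 13.733943939208984, 8.12338924407959, array([0.0853, 0.0879, 0.0903]))
[   0.8178    0.3796    0.0791    0.0988  120.5427  107.1721 4824.    ]
[   0.7961    0.5925    0.0934    0.0707   12.2487  112.1842 1580.    ]
[   0.7591   -0.6099    0.0802    0.1049  609.7528  143.8606 1363.    ]
[  0.6031  -0.1789   0.0747   0.0289 398.9985 213.9865 667.    ]
[  0.5743  -0.3351   0.0746   0.0288 482.7468 230.1626 695.    ]
[  0.4525  -0.3714   0.0747   0.029  505.0053 295.2377 749.    ]
[  0.3484   0.2275   0.0708   0.027  181.0874 345.6578 412.    ]
12.5
[   0.8184    0.3796    0.0791    0.0996  120.5308  107.0909 4827.    ]
[   0.797     0.5928    0.0937    0.0711   12.1509  112.401  1571.    ]
[   0.7587   -0.6093    0.0803    0.1046  609.7731  144.0785 1388.    ]
[  0.6029  -0.1782   0.0748   0.0285 398.9851 213.9301 672.    ]
[  0.5736  -0.3362   0.0747   0.0292 482.7026 230.1895 686.    ]
[  0.4513  -0.3717   0.0748   0.029  505.0374 295.2937 749.    ]
[  0.3485   0.2254   0.0712   0.0269 181.1481 345.7221 385.    ]
```

View pics/top1.png

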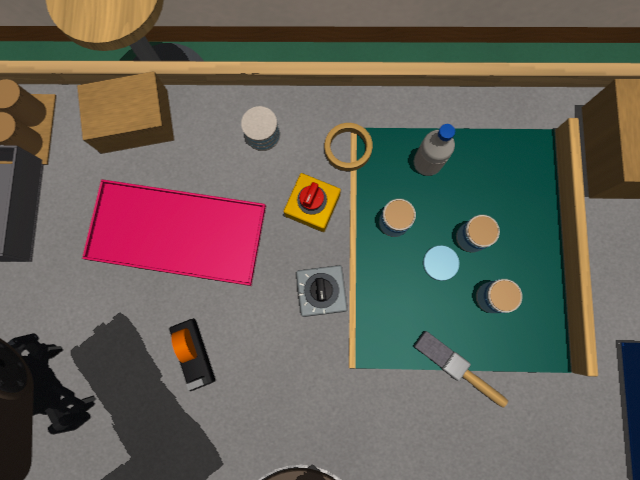

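```bash
cat >> h.py <<'E'
def W6(): 
    return round(read_time_s(),1),np.round(read_tcp_pos(),4),round(read_finger_gap(),4),np.round(read_wrist_force(),1)
def pick(xy,z,az,s,tilt=45,back=.12,grip=30,lift=.22):
    p,r=pose([*xy,z],az,tilt,s); d=ori(az,tilt,s)[1]
    effector.let_go()
    manip.move_ptp(p-back*d+[0,0,.03],r); manip.servo_line(p-back*.6*d,r,v=.25)
    hit=manip.servo_line(p,r,v=.12,until_force=8); print("approach hit",hit,W6())
    effector.clamp(grip); print("clamped",W6())
    q=p.copy(); q[2]+=lift-z; manip.servo_line(q,r,v=.2); print("lifted",W6())
def put(xy,z,az,s,tilt=45,lift=.22,f=4,under=.006):
    p,r=pose([*xy,z],az,tilt,s)
    u=p+[0,0,lift-z]; manip.move_ptp(u,r)
    manip.servo_line(p+[0,0,.025],r,v=.2); manip.hold(.2)
    hit=manip.servo_line(p-[0,0,under],r,v=.03,until_force=f); print("put hit",hit,W6(),"nominal",np.round(p,4))
def leave(az,s,tilt=45,back=.12):
    d=ori(az,tilt,s)[1]; effector.let_go()
    p=np.array(read_tcp_pos()); manip.servo_line(p-back*d,v=.2); manip.servo_line(p-back*d+[0,0,.08],v=.3)
E
python3 - <<'E'
from h import *
pick((.603,-.178),.045,45,-1)
c=viewer.camera("top"); cv2.imwrite("pics/top2.png",c["frame"])
E
```

```text
approach hit False (16.2, array([ 0.616 , -0.1654,  0.0271]), 0.0852, array([-0. , -0.6, -0.2]))
clamped (16.6, array([ 0.6161, -0.1656,  0.0274]), 0.0603, array([-3.5, -2. ,  7.2]))
lifted (17.6, array([ 0.6157, -0.1648,  0.2006]), 0.0603, array([ 0.2,  0.9, -0.4]))
```

View pics/top2.png

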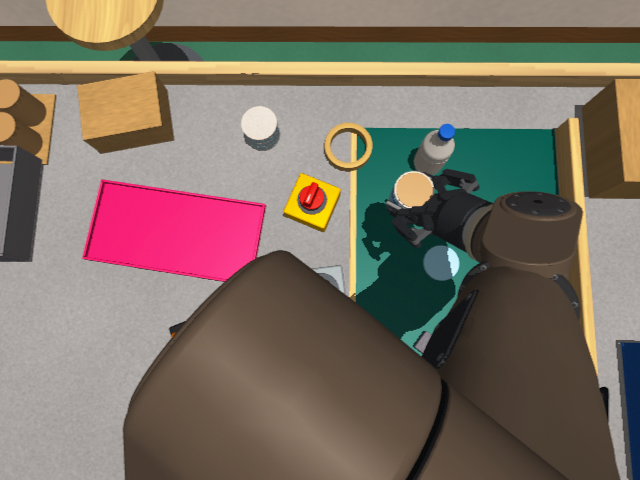

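The tub is held at about (414,190). Next I lay it on its side.

Run:
```python
from h import *
put((.43,-.195),.031,30,1)
c=viewer.camera("side"); cv2.imwrite("pics/side3.png",c["frame"])
leave(30,1)
c=viewer.camera("side"); cv2.imwrite("pics/side4.png",c["frame"]);c=viewer.camera("top"); cv2.imwrite("pics/top4.png",c["frame"])
print(W6())
```

```text
put hit True (22.0, array([ 0.4459, -0.1855,  0.0132]), 0.0605, array([-1.2,  0.7,  6.1])) nominal [ 0.4459 -0.1858  0.0126]
(23.7, array([ 0.3726, -0.2275,  0.177 ]), 0.0856, array([-0.1, -0.3, -0.3]))
```

View pics/side4.png

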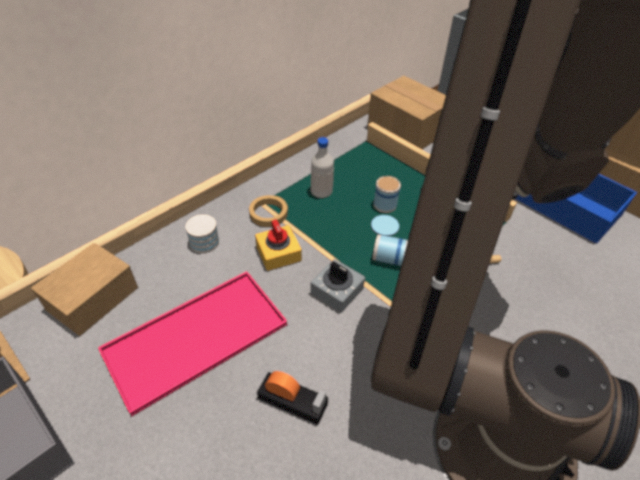

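View pics/top4.png

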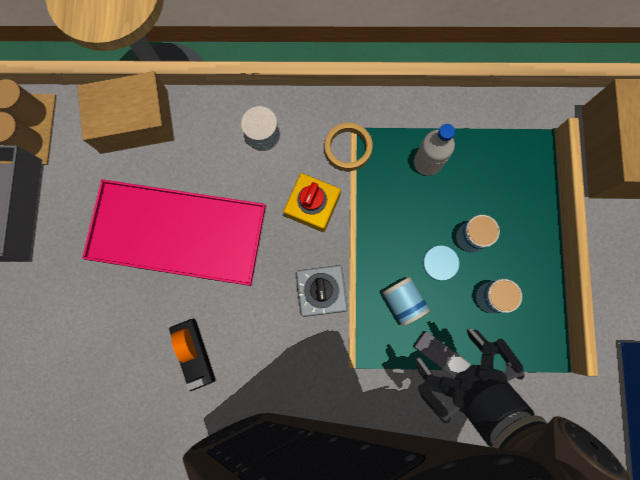

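```bash
cat >> h.py <<'E'
def lying(c,xy0,rad=.07):
    W=cloud(c); p=W.reshape(-1,3); m=(np.hypot(p[:,0]-xy0[0],p[:,1]-xy0[1])<rad)&(p[:,2]>.045)&(p[:,2]<.08)
    p=p[m]; (x,y),(w,h),a=cv2.minAreaRect(p[:,:2].astype(np.float32)*1000)
    if w<h: a+=90; w,h=h,w
    return x/1000,y/1000,w,h,a,p[:,2].max()
def regrasp_place(xy,m_az,slot,az_pl=90,graspz=.045):
    a=np.radians(m_az); g=np.array(xy)+.0075*np.array([np.cos(a),np.sin(a)])
    pick(g,.031,m_az+180,1)
E
python3 - <<'E'
from h import *
c=viewer.camera("top"); print(lying(c,(.43,-.195)))
for t in tubs(c): print(np.round(t,3))
for az in (200,210,215,220): print(solver.ik(*pose((.43,-.19,.031),az,45,1)))
E
```

```text
(0.43968292236328127, -0.1958626708984375, 75.091064453125, 56.559329986572266, 30.32502555847168, np.float64(0.06530411715266748))
[8.18000e-01 3.79000e-01 7.90000e-02 9.90000e-02 1.20457e+02 1.07154e+02
 4.82900e+03]
[7.95000e-01 5.94000e-01 9.40000e-02 7.20000e-02 1.21930e+01 1.12315e+02
 1.57100e+03]
[ 7.59000e-01 -6.09000e-01  8.10000e-02  1.05000e-01  6.09887e+02
  1.44047e+02  1.35500e+03]
[ 5.74000e-01 -3.35000e-01  7.50000e-02  2.90000e-02  4.82773e+02
  2.30134e+02  6.95000e+02]
[ 4.53000e-01 -3.72000e-01  7.50000e-02  2.90000e-02  5.05040e+02
  2.95271e+02  7.53000e+02]
[3.49000e-01 2.27000e-01 7.10000e-02 2.60000e-02 1.81206e+02 3.45639e+02
 3.88000e+02]
[-0.33760553  0.86192008  1.80746446 -0.50619119  1.1799304   1.2536204 ]
[-0.30250801  0.85121407  1.85157714 -0.6161508   1.11907994  1.21618958]
[-0.28641502  0.84551008  1.87632194 -0.67469632  1.08606093  1.20250304]
[-0.27144555  0.83968611  1.90270066 -0.73631041  1.05176134  1.19270584]
```

Run:
```python
from h import *
p=np.array(read_tcp_pos()); manip.servo_line(p+[0,0,.12],v=.3)
r,d=ori(210,45,1); manip.move_ptp(np.array([.4397,-.1959,.031])-.14*d+[0,0,.12],r); print(W6())
regrasp_place((.4397,-.1959),30.3,None)
c=viewer.camera("top"); cv2.imwrite("pics/top5.png",c["frame"])
```

```text
(25.7, array([ 0.5248, -0.1469,  0.2493]), 0.0851, array([ 0.2,  0.3, -0.3]))
approach hit False (27.7, array([ 0.4311, -0.2014,  0.0132]), 0.0853, array([ 0.1, -0.1,  0.3]))
clamped (28.1, array([ 0.4309, -0.2013,  0.0132]), 0.0628, array([2.3, 2.3, 5.9]))
lifted (29.1, array([ 0.4299, -0.2013,  0.2007]), 0.0619, array([-0.6, -0.3, -0.8]))
```

View pics/top5.png

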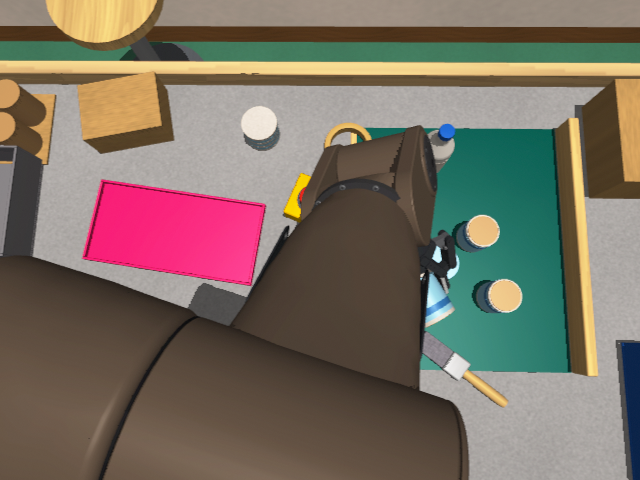

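Run:
```python
from h import *
c0=(.575,.2725)
p=np.array(read_tcp_pos()); manip.servo_line(p+[0,0,.08],v=.3)
pp,r=pose((.56,.25,.30),90,45,-1); manip.move_ptp(pp,r); print(W6(),np.round(read_joint_positions(),2))
sl=(.575+.105*np.cos(np.radians(82)),.2725+.105*np.sin(np.radians(82))); print(sl)
put(sl,.050,90,-1,lift=.25,f=3)
c=viewer.camera("side"); cv2.imwrite("pics/side6.png",c["frame"])
```

```text
(31.3, array([0.56  , 0.268 , 0.2811]), 0.0625, array([ 0.4,  0.4, -1.3])) [ 0.04  0.44  1.73  0.89  1.14 -0.42]
(np.float64(0.5896131756008068), np.float64(0.3764781472178649))
put hit True (33.9, array([0.5897, 0.3947, 0.0327]), 0.0623, array([ 0.4, -1.3,  2.6])) nominal [0.5896 0.3949 0.0316]
```

View pics/side6.png

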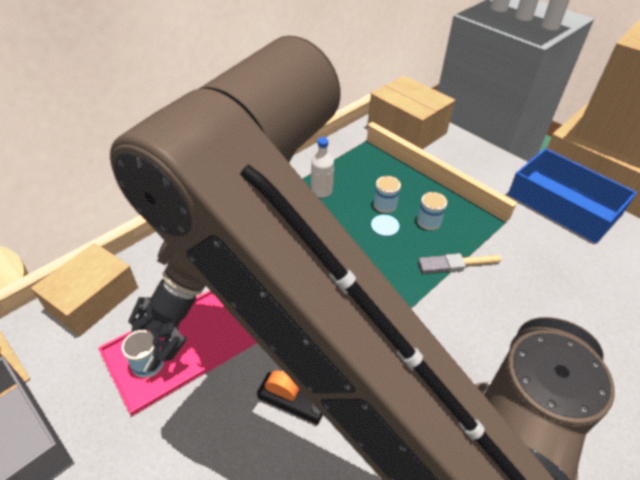

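The tub is mouth-up in the tray at about (140,352). I'll release it and look again.

```bash
cat >> h.py <<'E'
def slot(k): 
    a=np.radians(82); return np.array([.575,.2725])+.105*k*np.array([np.cos(a),np.sin(a)])
E
python3 - <<'E'
from h import *
leave(90,-1); p=np.array(read_tcp_pos())
manip.servo_line(p+[0,0,.08],v=.3)
r,d=ori(45,45,-1); manip.move_ptp([.40,-.35,.27],r)
c=viewer.camera("side"); cv2.imwrite("pics/side7.png",c["frame"])
c=viewer.camera("top"); cv2.imwrite("pics/top7.png",c["frame"])
for t in tubs(c): print(np.round(t[:4],3))
W=cloud(c); q=W[150:280,90:270].reshape(-1,3); q=q[q[:,2]>.07]
(x,y),rr=cv2.minEnclosingCircle(q[:,:2].astype(np.float32)); print(x,y,rr,q[:,2].max()); print(W6())
E
```

```text
[0.818 0.38  0.079 0.099]
[0.796 0.595 0.094 0.071]
[ 0.758 -0.607  0.08   0.105]
[ 0.574 -0.335  0.075  0.029]
[ 0.451 -0.372  0.075  0.029]
[0.347 0.227 0.071 0.028]
0.5881641507148743 0.37682753801345825 0.031766097992658615 0.08276836349367178
(38.5, array([ 0.4004, -0.3495,  0.27  ]), 0.0854, array([ 0.3, -0.1, -0.5]))
```

View pics/top7.png

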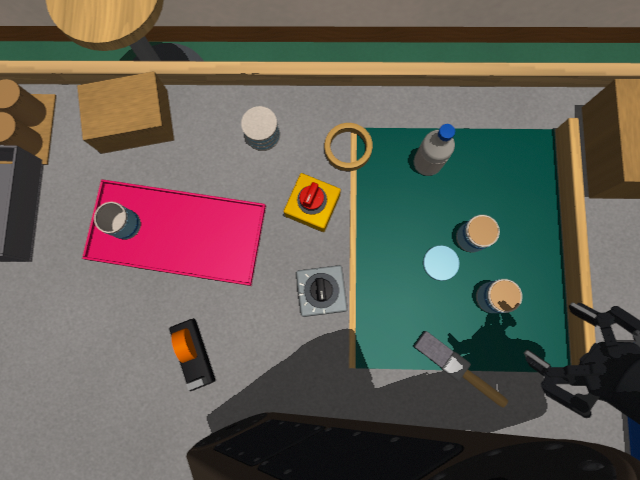

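The first tub stands upright at (.588,.377). Next is the tub at (.451,-.372).

```bash
cat >> h.py <<'E'
def to_lay(xy,az=45,lay=(.43,-.195)):
    pick(xy,.045,az,-1); put(lay,.031,30,1); leave(30,1)
    p=np.array(read_tcp_pos()); manip.servo_line(p+[0,0,.12],v=.3)
    c=viewer.camera("top"); L=lying(c,lay); print("lying",np.round(L,4)); return c,L
def to_tray(L,k):
    r,d=ori(L[4]+180,45,1); manip.move_ptp(np.array([L[0],L[1],.031])-.14*d+[0,0,.12],r)
    regrasp_place(L[:2],L[4],None)
    p=np.array(read_tcp_pos()); manip.servo_line(p+[0,0,.08],v=.3)
    pp,r=pose((.56,.25,.30),90,45,-1); manip.move_ptp(pp,r)
    put(slot(k),.050,90,-1,lift=.25,f=3)
E
python3 - <<'E'
from h import *
c,L=to_lay((.4515,-.372)); cv2.imwrite("pics/top8.png",c["frame"]); print(W6())
for t in tubs(c): print(np.round(t[:4],3))
E
```

```text
approach hit False (40.5, array([ 0.4645, -0.3593,  0.0269]), 0.0852, array([-0.9,  0.9, -0.2]))
clamped (40.8, array([ 0.4644, -0.3597,  0.0273]), 0.0625, array([-3.7, -1.5,  6.3]))
lifted (41.9, array([ 0.4643, -0.3587,  0.2005]), 0.0626, array([ 0.6,  0. , -1.4]))
put hit True (46.4, array([ 0.4461, -0.1857,  0.0136]), 0.0623, array([1.2, 0.1, 5.3])) nominal [ 0.4459 -0.1858  0.0126]
lying [ 4.35800e-01 -1.89800e-01  7.54752e+01  5.56470e+01  2.99085e+01
  6.60000e-02]
(48.5, array([ 0.373 , -0.2272,  0.2969]), 0.0854, array([-0.7,  0.3,  0.3]))
[0.818 0.38  0.079 0.099]
[0.796 0.597 0.093 0.072]
[ 0.759 -0.609  0.08   0.105]
[ 0.574 -0.335  0.075  0.029]
[0.348 0.227 0.071 0.027]
```

View pics/top8.png

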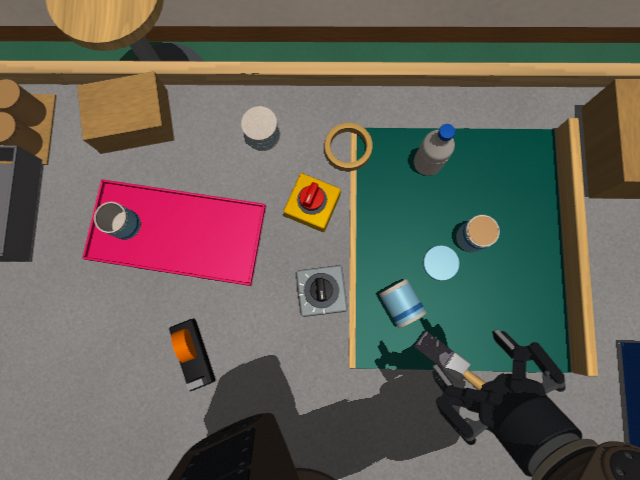

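The second tub lies cleanly at about (401,303), with its mouth pointing up-left.

Run:
```python
from h import *
c=viewer.camera("top"); L=lying(c,(.43,-.195)); to_tray(L,0)
leave(90,-1); p=np.array(read_tcp_pos()); manip.servo_line(p+[0,0,.1],v=.3)
r,d=ori(45,45,-1); manip.move_ptp([.40,-.35,.27],r)
c=viewer.camera("top"); cv2.imwrite("pics/top9.png",c["frame"])
for t in tubs(c): print(np.round(t[:4],3))
print(W6())
```

```text
approach hit False (52.0, array([ 0.4274, -0.1956,  0.0132]), 0.0854, array([-0.1,  0.1, -0.1]))
clamped (52.3, array([ 0.4273, -0.1955,  0.0132]), 0.0623, array([1.9, 1.3, 6.8]))
lifted (53.4, array([ 0.4263, -0.1955,  0.2007]), 0.0624, array([-0.4,  0.4, -1.1]))
put hit True (57.8, array([0.5752, 0.2908, 0.0324]), 0.0622, array([ 2.2, -0.1,  3.5])) nominal [0.575  0.2909 0.0316]
[0.819 0.381 0.079 0.1  ]
[0.795 0.593 0.094 0.071]
[ 0.759 -0.61   0.08   0.105]
[ 0.573 -0.335  0.075  0.029]
[0.349 0.225 0.071 0.026]
(62.0, array([ 0.4005, -0.3494,  0.2701]), 0.0857, array([ 0.7, -0. , -0.5]))
```

View pics/top9.png

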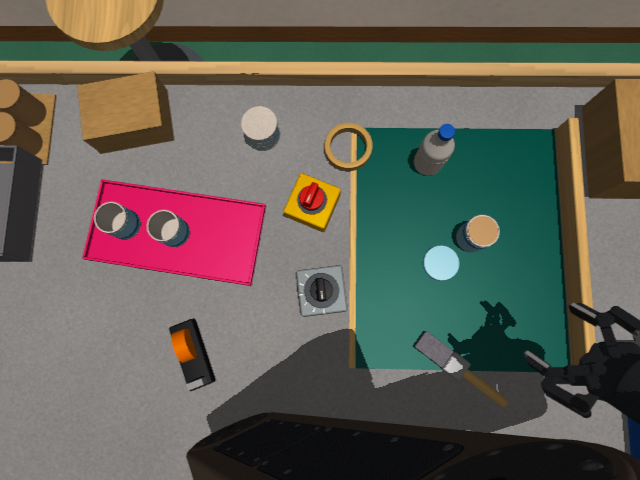

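Run:
```python
from h import *
c,L=to_lay((.5735,-.3352),az=90); cv2.imwrite("pics/top10.png",c["frame"]); print(W6())
```

```text
approach hit False (64.3, array([ 0.5738, -0.3176,  0.0274]), 0.0856, array([-0.6,  0.6,  0.6]))
clamped (64.7, array([ 0.5737, -0.3175,  0.0273]), 0.0607, array([-0.4, -2.8,  5.5]))
lifted (65.7, array([ 0.5732, -0.3165,  0.2004]), 0.0609, array([-0.6, -0.2, -0.9]))
put hit True (70.4, array([ 0.446 , -0.1856,  0.0122]), 0.0606, array([-1.7,  0. ,  6.9])) nominal [ 0.4459 -0.1858  0.0126]
lying [ 4.39300e-01 -1.95200e-01  7.53210e+01  5.64496e+01  2.94611e+01
  6.54000e-02]
(72.5, array([ 0.373 , -0.2272,  0.2954]), 0.0855, array([-0.2,  1. , -0.1]))
```

View pics/top10.png

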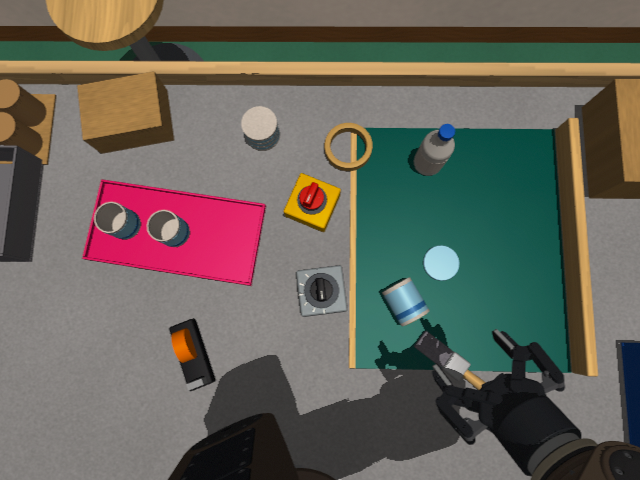

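The third tub lies at about (405,302), as expected.

Run:
```python
from h import *
c=viewer.camera("top"); L=lying(c,(.43,-.195)); to_tray(L,-1)
leave(90,-1); p=np.array(read_tcp_pos()); manip.servo_line(p+[0,0,.1],v=.3)
r,d=ori(0,0,-1); manip.move_ptp([.40,-.35,.27],r)
c=viewer.camera("top"); cv2.imwrite("pics/top11.png",c["frame"])
c2=viewer.camera("side"); cv2.imwrite("pics/side11.png",c2["frame"])
W=cloud(c)
for k in (-1,0,1):
    s=slot(k); q=W.reshape(-1,3); q=q[(np.hypot(*(q[:,:2]-s).T)<.05)&(q[:,2]>.07)]
    print(np.round(s,3),cv2.minEnclosingCircle(q[:,:2].astype(np.float32)),np.percentile(q[:,2],[50,99]))
print("dial",bar(c,321,290,0.075)[:5],"knob",bar(c,312,197,0.085)[:5]);print(W6())
```

```text
approach hit False (76.0, array([ 0.4308, -0.2009,  0.0132]), 0.0853, array([ 0.8, -0.4, -0.4]))
clamped (76.3, array([ 0.4307, -0.2008,  0.0132]), 0.0627, array([2.3, 1.6, 6.7]))
lifted (77.4, array([ 0.4296, -0.2008,  0.2007]), 0.062, array([ 0.5, -0.8,  0. ]))
put hit True (82.0, array([0.5605, 0.1868, 0.0326]), 0.0625, array([ 1.1, -1.4,  2. ])) nominal [0.5604 0.1869 0.0316]
[0.56  0.169] ((0.5587495565414429, 0.16915427148342133), 0.03144856542348862) [0.07810744 0.08277041]
[0.575 0.272] ((0.5733351707458496, 0.27281180024147034), 0.031602174043655396) [0.07780496 0.08238979]
[0.59  0.376] ((0.588397204875946, 0.37652283906936646), 0.032116349786520004) [0.07738977 0.08168117]
dial (0.45679974365234377, -0.0323697509765625, 40.942256927490234, 13.72957706451416, 8.122247695922852) knob (0.6358275146484375, -0.010287420272827148, 14.45699405670166, 43.74266815185547, 157.75756072998047)
(85.8, array([ 0.4004, -0.3495,  0.2698]), 0.0853, array([-0.3,  0.3, -0.2]))
```

View pics/top11.png

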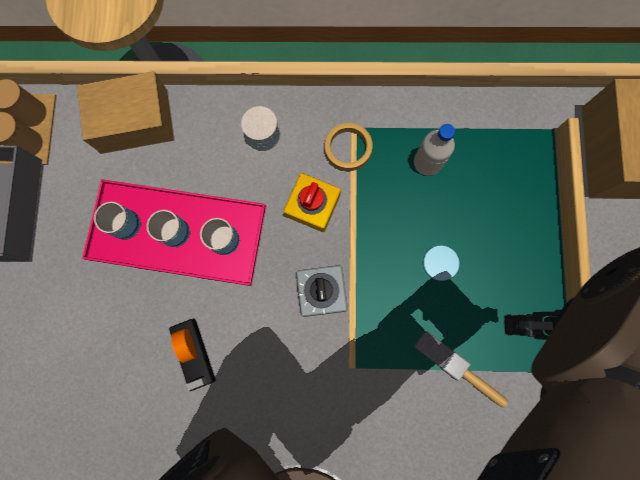

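View pics/side11.png

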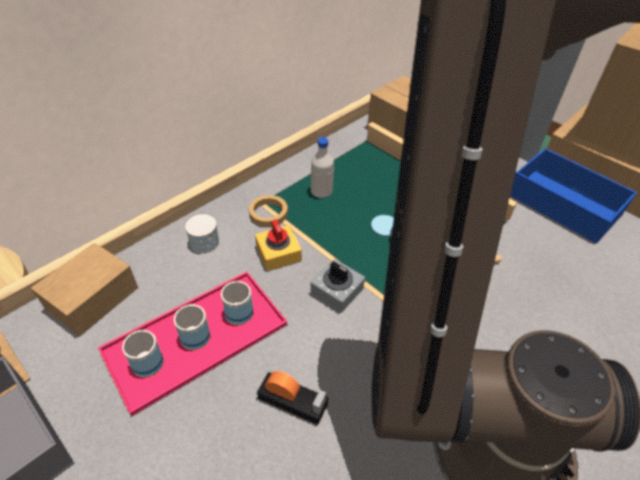

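All three tubs stand mouth-up in the tray, rims level at about 80 mm. The belt holds only the lid, and the dial hasn't moved. Next, the knob.

```bash
cat > knob.py <<'E'
from h import *
np.set_printoptions(precision=3,suppress=True)
p,r=pose([.636,-.0103,.092],157.9,0,-1,.019)
manip.move_ptp(p+[0,0,.12],r); manip.servo_line(p,v=.15,until_force=12); print(W6())
effector.clamp(80); print(W6()); f0=np.array(read_wrist_force())
hit=manip.servo_line(p-[0,0,.0115],r,v=.015,until_force=16)
print("press",hit,W6(),"dz",read_tcp_pos()[2]-p[2],np.array(read_wrist_force())-f0)
q=np.array(solver.ik(np.array([p[0],p[1],read_tcp_pos()[2]]),r)); print(q,read_joint_positions())
q=np.array(read_joint_positions()); t0=np.array(read_ft_torque())
for k in range(17):
    q[5]+=.1; manip.movej(q); dt=(np.array(read_ft_torque())-t0)[2]
    print(k,round(q[5],2),round(read_joint_positions()[5],3),round(dt,3),np.array(read_wrist_force()),round(read_tcp_pos()[2]-p[2],4))
    if abs(dt)>.5 and k>3: break
print(W6())
E
python3 knob.py
```

```text
(88.5, array([ 0.636, -0.01 ,  0.074]), 0.0858, array([ 0.2,  0.3, -0.2]))
(89.2, array([ 0.636, -0.01 ,  0.073]), 0.0124, array([-1.2,  0.1,  2.6]))
press True (89.7, array([ 0.636, -0.01 ,  0.065]), 0.0126, array([-1.9, -0.4,  8.2])) dz -0.007668709208639268 [-0.727 -0.424  5.537]
[-0.12   0.699  1.673 -0.     0.769 -1.305] [-0.12   0.699  1.673 -0.     0.769 -1.305]
0 -1.21 -1.204 -0.094 [-0.956  0.412  6.29 ] -0.0075
1 -1.11 -1.104 -0.043 [-1.877  0.612  6.809] -0.0075
2 -1.01 -1.004 -0.049 [-1.128  1.749  7.151] -0.0075
3 -0.91 -0.904 -0.016 [-0.719  2.562  6.363] -0.0075
4 -0.81 -0.804 -0.046 [1.154 3.347 7.004] -0.0074
5 -0.71 -0.704 -0.101 [0.93  3.654 6.643] -0.0074
6 -0.61 -0.604 -0.089 [1.707 4.746 5.915] -0.0073
7 -0.51 -0.504 -0.046 [1.441 5.631 5.137] -0.0073
8 -0.41 -0.404 -0.093 [2.733 5.437 6.634] -0.0072
9 -0.31 -0.304 -0.035 [2.859 6.69  5.132] -0.0072
10 -0.21 -0.204 -0.097 [3.505 6.353 6.056] -0.0071
11 -0.11 -0.104 -0.107 [4.695 6.693 6.318] -0.0071
12 -0.01 -0.004 -0.036 [5.453 5.923 5.631] -0.007
13 0.09 0.096 0.044 [5.585 5.512 5.939] -0.007
14 0.19 0.193 1.551 [6.672 5.64  5.896] -0.0069
(93.5, array([ 0.638, -0.009,  0.066]), 0.0127, array([6.7, 5.6, 5.9]))
```

The turn stop was reached with a clear torque jump. The press depth drifted from 7.7 to 6.9 mm during the turn, so I'll push fully down now and see how much travel is left.

```bash
cat > press2.py <<'E'
from h import *
np.set_printoptions(precision=4,suppress=True)
q=np.array(read_joint_positions()); q[5]-=.05; manip.movej(q); print(W6())
z0=.073; p0=np.array(read_tcp_pos()); rv=np.array(read_tcp_rot())
for dz in (.0075,.008,.0085,.009,.010,.011):
    manip.servo_line([.636,-.0103,z0-dz],rv,v=.01); manip.hold(.2)
    print(dz,round(read_tcp_pos()[2]-z0,4),np.array(read_wrist_force()))
    if read_wrist_force()[2]>25: break
E
python3 press2.py
```

```text
(93.7, array([ 0.6381, -0.0093,  0.0662]), 0.0128, array([-1.2,  0.9,  6.4]))
0.0075 -0.0068 [6.6616 4.8088 5.0673]
0.008 -0.0073 [6.2507 5.2724 5.9478]
0.0085 -0.0077 [6.2373 5.5298 7.2713]
0.009 -0.0078 [ 4.7332  5.5597 10.6602]
0.01 -0.0078 [ 1.6882  5.979  19.3305]
0.011 -0.008 [-1.1594  6.8306 28.0347]
```

The hard stop is at 7.8 mm, so the knob eased up by up to 0.9 mm during the turn. The readings I fed back were the deflected joints. I'll redo the turn properly: hold it hard down, turn back, then turn clockwise to the stop using commanded targets.

```bash
cat > knob2.py <<'E'
from h import *
np.set_printoptions(precision=3,suppress=True)
q0=np.array(read_joint_positions()); rv=np.array(read_tcp_rot())
R=Rn.from_rotvec(rv).as_matrix(); az=np.degrees(np.arctan2(-R[0,1]*-1,-R[1,1])) # s=-1: y=-(-sin,cos)
print("az",az)
q=np.array(solver.ik(*pose([.636,-.0103,.092-.0097],az,0,-1,.019))); print(q-q0)
manip.movej(q); t0=np.array(read_ft_torque()); print(W6())
def go(step,n,stop):
    for k in range(n):
        q[5]+=step; manip.movej(q); dt=(np.array(read_ft_torque())-t0)[2]
        print(k,round(q[5],2),round(dt,3),np.array(read_wrist_force()),round(read_tcp_pos()[2]-.073,4))
        if abs(dt)>stop and k>1: break
go(-.15,8,.6)
print("cw"); go(.1,16,1.0)
print(W6())
E
python3 knob2.py
```

```text
az 75.21043586886435
[-0.001  0.003 -0.002 -0.001  0.01  -0.001]
(96.8, array([ 0.638, -0.009,  0.065]), 0.0127, array([ 2.8,  6.7, 16.7]))
0 -0.01 -0.733 [ 1.507  6.275 17.312] -0.0078
1 -0.16 -0.72 [ 0.219  6.748 18.532] -0.0078
2 -0.31 -0.746 [-1.92   6.875 19.733] -0.0079
cw
0 -0.21 -0.836 [-0.398  5.289 18.723] -0.0078
1 -0.11 -0.82 [ 0.782  6.001 17.676] -0.0078
2 -0.01 -0.824 [ 0.979  5.606 17.124] -0.0078
3 0.09 -0.907 [ 1.37   6.407 17.229] -0.0078
4 0.19 0.634 [ 2.44   6.266 16.78 ] -0.0078
5 0.29 1.963 [ 1.472  5.623 17.595] -0.0077
(99.1, array([ 0.638, -0.01 ,  0.065]), 0.0128, array([ 1.5,  5.6, 17.6]))
```

```bash
sed -i '/^go(-.15/,$d' knob2.py
cat >> knob2.py <<'E'
q[5]=0.0; manip.movej(q); t0=np.array(read_ft_torque())
go(-.2,6,.8); print("cw"); go(.1,16,1.2); print(W6())
effector.let_go(); p=np.array(read_tcp_pos()); manip.servo_line(p+[0,0,.14],v=.2)
r,d=ori(0,0,-1); manip.move_ptp([.40,-.35,.27],r); manip.hold(.3)
c=viewer.camera("top"); cv2.imwrite("pics/top12.png",c["frame"])
c2=viewer.camera("side"); cv2.imwrite("pics/side12.png",c2["frame"])
W=cloud(c)
for k in (-1,0,1):
    s=slot(k); a=W.reshape(-1,3); a=a[(np.hypot(*(a[:,:2]-s).T)<.05)&(a[:,2]>.07)]
    print(np.round(s,3),cv2.minEnclosingCircle(a[:,:2].astype(np.float32)),np.percentile(a[:,2],[50,99]))
print("dial",bar(c,321,290,0.075)[:5],"knob",bar(c,312,197,0.085));print(W6())
E
python3 knob2.py
```

```text
az 66.92080642631358
[-0.002  0.002  0.003  0.001  0.001 -0.002]
(99.4, array([ 0.638, -0.01 ,  0.065]), 0.0127, array([ 2.5,  6.6, 17.4]))
0 -0.2 -0.004 [-0.684  6.483 18.489] -0.0078
1 -0.4 0.006 [-1.564  6.391 19.456] -0.0079
2 -0.6 -0.024 [-4.105  5.039 19.852] -0.0079
3 -0.8 0.019 [-4.79   4.077 20.948] -0.0079
4 -1.0 -0.017 [-6.788  1.635 21.75 ] -0.0079
5 -1.2 -0.043 [-6.813  0.951 22.523] -0.0079
cw
0 -1.1 -0.094 [-7.391  1.075 23.548] -0.0079
1 -1.0 -0.02 [-6.655  3.23  21.54 ] -0.0079
2 -0.9 -0.205 [-5.959  2.378 21.365] -0.0079
3 -0.8 -0.087 [-4.812  3.825 21.452] -0.0079
4 -0.7 -0.057 [-3.596  4.274 20.301] -0.0079
5 -0.6 -0.157 [-3.931  4.594 20.47 ] -0.0079
6 -0.5 -0.085 [-2.968  5.989 20.175] -0.0079
7 -0.4 -0.103 [-2.     5.4   19.365] -0.0079
8 -0.3 -0.077 [-0.872  7.398 18.998] -0.0079
9 -0.2 -0.127 [ 0.295  6.051 17.89 ] -0.0078
10 -0.1 -0.162 [-0.073  6.086 18.829] -0.0079
11 -0.0 -0.106 [ 0.455  6.612 17.334] -0.0078
12 0.1 0.08 [ 2.743  6.872 17.922] -0.0078
13 0.2 1.612 [ 3.078  6.61  16.819] -0.0078
(105.1, array([ 0.638, -0.009,  0.065]), 0.0124, array([ 3.1,  6.6, 16.8]))
[0.56  0.169] ((0.5591458678245544, 0.16903799772262573), 0.031328748911619186) [0.078 0.082]
[0.575 0.272] ((0.5738565325737, 0.27267885208129883), 0.03170596808195114) [0.078 0.082]
[0.59  0.376] ((0.5883174538612366, 0.37668800354003906), 0.0320078581571579) [0.078 0.082]
dial (0.4568647766113281, -0.03235532760620117, 41.14321517944336, 13.75246810913086, 8.128131866455078) knob (0.6360496215820313, -0.010527864456176757, 43.662818908691406, 14.90684700012207, 78.12190246582031, array([0.089, 0.097, 0.101]))
(108.6, array([ 0.4 , -0.35,  0.27]), 0.0858, array([0.6, 0.1, 0.2]))
```

View pics/top12.png

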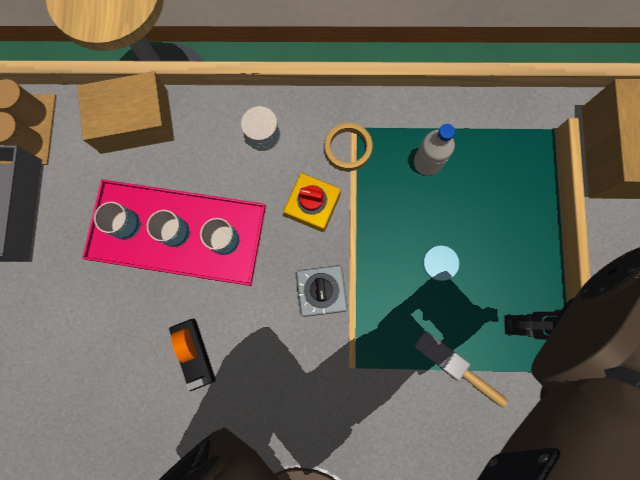

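Run:
```python
from bench import *
ticket.job_done(); print(read_time_s())
```

```text
the job is handed in; nothing more can be done
the job is handed in; nothing more can be done
```

The job is done and handed in at about 109 s, well inside the 210 s limit.

- **Dial:** I turned it anticlockwise about 2.08 rad, and a clear torque jump marked the end stop. Its bar still measured the same angle (8.1°) at the end.
- **Tubs:** Three were present. I picked each one up tilted, laid it on its side, regrasped it from the other side and stood it mouth-up in the tray. The final check put all three within about 2 mm of their slots, with rims level about 80 mm above the bench.
- **Knob:** On the first turn the press eased from 7.7 to 6.9 mm, short of fully down. I pressed it to its hard stop (about 7.8 mm, 17–23 N), turned it back and turned it clockwise again to the end stop. A partial correction turn came in between. After I let go, the camera showed a turn of about 1.39 rad (the stop is at 1.4) and the knob had sprung back up.
- **Other things on the bench:** In the last top view the bystanders looked unmoved, and the arm was clear of everything.

No checks failed beyond that first knob press. Before the dial was turned, the tubs did not move measurably on the belt.

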